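# Check a games case's latch and turn it over on the pricing mat

### The arm

A 6-joint arm with a two-finger parallel gripper is mounted at the origin on the work surface. World frame = base frame: x ahead of the robot, y to its left, z up, the work surface at z = 0. Lengths are in mm, angles in rad, forces in N, time in s.
With the tool pointing down it reaches from about 400 to 925 mm from the base axis. Payload 12.5 kg.
Tool frame: the origin (TCP) lies at the centre of the arm's flange, where the gripper is bolted on; the fingertips stand 190 mm ahead of it and the grasp point (between the pads) lies 171 mm ahead of it; z points along the fingers, y is the line along which they close (so a half turn about z gives the same grasp; the last joint's range is limited). The gripper opens to 95 mm and grips with 3 to 60 N. Pads are 20 mm wide; open, the fingers measure 119 mm over their backs; the gripper's body (75 mm by 180 mm) begins 59 mm behind the grasp point.
Start: joints at [-0.106, 0.491, 1.559, -0, 1.092, -0.106], TCP at [625, 0.023, 404.761] pointing down, gripper open.
Joint ranges: [-3.1, 3.1], [-0.84, 2.19], [0.05, 2.79], [-1.13, 4.28], [0.06, 2.93], [-2.69, 2.69]. Speed limits (rad/s): [2.22, 2.22, 2.79, 3.14, 3.14, 3.14].

### API

Orientations are given as [roll, pitch, yaw] about the fixed x, y, z axes, in that order (R = Rz(yaw) Ry(pitch) Rx(roll)).
In Python, from cell import env, read_camera, search_frame, cut_out gives the robot as it stands. The module is installed in compiled form; this text tells all that it offers.
- The arm moves only by the tool move_arm, never from a script. Its argument "commands" is a list of rows, each a list of 3 entries, a list of its own where there are three numbers: the shift along the world's x, y, z normalised to -1 to 1, where 1 is 0.03 m, then the turn about the world's z normalised to -1 to 1, where 1 is 0.08 rad, then the opening, from -1 (shut) to 1 (fully open), so that 0 is half open. A call has 1 to 20 rows; each row shifts and turns the commanded pose from where the row before left it; what a row does not reach is not made up. A row lasts 1/12 s, in which the tool goes at most 41.7 mm and 7.16 degrees, less where a joint would pass 70% of its speed; a pose out of reach is approached as far as the arm can. A call with a number of a shift or a turn outside -1 to 1 is refused whole. A call with a gripper value outside its range is refused whole. The fingers move at their own pace and stop on an object; the grip force is fixed at half the most. Time passes only in rows, so rows that do not move let the fingers close. It gives the time, the measured TCP pose, the force, the opening and the grip force at its end, in the units of the state.
- env.state(): the state, without advancing time (a new reading comes with each control period).
- read_camera(name): name is "scene" or "side" or "wrist"; returns a dict with "image" (384x512x3 uint8, red, green, blue), "fx", "fy", "cx", "cy" (pixels), "rvec" (rotation vector, rad) and "tvec" (3), from world to camera coordinates, as OpenCV has them. Camera axes: x right, y down, z forward; pixel columns grow to the right and rows downward; lengths in mm; the calibration is good to about 2 mm. A picture is of the moment at which its call begins. There is no depth.
- env.job_done(): hands the job in; it is judged then, once.
Trained networks look in a picture, given as the dict that the camera call returned (one of the last four; its "shot" number tells which), for a name from the list of things; names that differ only in an ending like _2 or _b are one class to them, and where a whole thing is asked for, a point or a joint stands for the part that bears it (a point fixed in the world has none). Each returns a list of dicts, best first, with "confidence" (0 to 1); they miss things now and then, are a little off and sometimes report something else, mostly with a low value. They report only what shows in the picture. A call takes as long as a camera call.
- search_frame(thing, picture): "at" ([column, row] in pixels, amid what is visible of it).
- cut_out(thing, picture): "region" (384x512 bool, what is visible of it) and "at" ([column, row] in pixels, amid what is visible of it).
The state is a dict: "t": time; "joints": joint angles; "qvel": joint speeds; "tau": joint torques, N m; "eef_pos": TCP position; "tcp_rot": TCP orientation; "ft_force": force on the tool from outside, world axes, zero at the start; "moment": the same for the moment, N m; "opening": opening from 0.0 (shut) to 1.0 (fully open); "grip_force": force on a finger pad.
Only numpy, scipy, OpenCV 4.12 (cv2) and the standard library are available. Lean on these libraries where they do the work, as an engineer would, in place of code of your own. Each camera call takes 0.05 s, during which the arm holds its last target. There are 200 camera calls.

### The job

This donated dominoes case is to be priced on its underside: slide its orange latch fully home, then give the lid's front rim a firm, steady tug upwards to be sure that the latch holds. Then turn the case upside down by its handle and lay it, lid side down, in the middle of the green pricing mat, lying the way the mat's pale outline shows, without dropping it or letting it flop over. The lid must stay shut and latched, and the other goods must stay where they are.

Things in the scene. Friction and masses are not known exactly. Their poses are not given: they have to be found in the camera images.
- case_center (a point): Middle of the games case, half-way up. Dark blue plastic carry case 150 (x) by 240 (y) by 54 mm high without its handle, 0.75 to 0.95 kg with the ivory dominoes inside (four loose). Case axes: x from the front (handle, latch; x = -75 mm) to the hinge side (+75), y along the front, z from underside (27 mm below) to lid top (27 above). It starts flat, lid up; upside down its z points down.
- lid_top (a point): Middle of the lid at the height of its rim's top, 54 mm above the underside; axes as the case while shut. A clear panel, its top 13.5 mm below the top of an 8 mm thick blue stacking rim round the lid's edge, outer faces flush with the case. Upside down the case lies flat on this rim; it can also stand by itself on its flat hinge-side face (240 by 54 mm).
- case_handle (a point): Middle of the black handle's straight round bar: 14 mm thick, 100 mm long along case y, 55 mm in front of the front face, 25 mm above the underside (29 below the rim top). Axes as the case. Fixed to the base, does not fold; the bar can turn between the fingers, so the case hangs down when lifted by it. The latch stands 12.5 mm out of the front face behind the bar's middle.
- lid (a joint): Opening of the lid about its hinge on the case's back top edge, rad: 0 shut, grows as the front of the lid rises; swings freely unless latched. A latched lid has about 1 mm of play (0.007 rad). Open beyond 0.25 counts as burst open.
- latch (a joint): Position of the slide latch along the case's +y, m: 0 open, 0.024 fully home (home from 0.021); starts open, between 0 and 0.008. Its foot goes under the steel keeper on the base from about 0.010 on. It stays where it is left; friction about 1.5 N.
- latch_tab (a point): Top middle of the latch's orange thumb block, which moves with the latch in a 70 mm wide gap in the middle of the lid's front rim. Block: 12 mm thick (case x), 24 mm long (case y), top level with the rim top, its upper 11 mm free on both sides. Axes as the lid. Below it a strap goes down the front to a foot that passes under the keeper.
- keeper: Steel lug on the base's front face, from 8 to 24 mm off the middle towards the case's +y; fixed to the case. The latch's foot bears on it from below when the lid is pulled up. Its origin and axes are those of the case: the middle of the underside.
- lid_rim_a (a point): Top of the lid's front rim, middle of its thickness, 62 mm from the case's middle towards -y: where the lid can be pinched from above for the tug. The rim is 8 mm thick (case x), stands 13.5 mm above the panel and runs straight from 35 to 120 mm off the middle. A pull of 3 to 6 N held for half a second is enough: it may raise that corner of the case a little off the table.
- lid_rim_b (a point): The same point on the other side of the latch, 62 mm towards +y.
- mat_center (a point): Middle of the top of the pricing mat: flat, dark green, 250 mm (x) by 340 mm (y), 5 mm thick, fixed to the table. A pale outline in its middle, 160 mm (x) by 250 mm (y), shows how the case shall lie. Axes as the mat, z up.
- mug: Blue mug, 95 mm high, origin under its middle; to be left alone.
- vase: Green glass vase, 190 mm high, origin under its middle; to be left alone.
- bowl: White bowl, 55 mm high, 120 mm wide, origin under its middle; to be left alone.
- candlestick: Brass candlestick, 150 mm high, origin under its middle; to be left alone.
- book: Red hardback book lying flat, 155 by 216 by 32 mm, origin under its middle; to be left alone.
- jar: Amber glass jar with a copper lid, 120 mm high, origin under its middle; to be left alone.
- label_gun: Yellow price-label gun lying on its side, about 170 by 180 by 36 mm, origin under its body; to be left alone.

How it is judged (in metres and radians):
On the way, in this order (a step that is already met when the one before it is completed fails the run):
1. the latch is slid fully home (0.021 m or more) with the lid shut and the case lying flat (value of joint latch above 0.021 m and value of joint lid below 0.03 rad and angle between case_center's own z axis and vertical below 0.1 rad), for 0.2 s.
2. the latched lid is pulled upward by the fingers so that the latch bears on its keeper with more than 1.5 N, and the lid stays shut (below 0.03 rad), the case still lid up (value of joint latch above 0.021 m and value of joint lid below 0.03 rad and contact force between keeper and latch above 1.5 N and contact force between the fingers and lid above 1 N and angle between case_center's own z axis and vertical below 0.3 rad), for 0.25 s.
At the end, for the whole second after the job is handed in: The case lies upside down and flat (within 0.1 rad) on the mat, its middle within 40 mm of the mat's middle and its sides within 0.2 rad of the mat's, at rest, the lid shut (below 0.03 rad) and the latch home (0.021 m or more) (value of joint latch above 0.021 m and value of joint lid below 0.03 rad and angle between case_center's own z axis and vertical above 3.04 rad and height (world z) of case_center below 0.038 m and horizontal distance between case_center and mat_center below 0.04 m and angle between the x axis of case_center and the x axis of mat_center, either way round below 0.2 rad and linear speed of case below 0.02 m/s); the robot touches nothing.
It fails at once if the lid bursts open (beyond 0.25 rad) (value of joint lid above 0.25 rad).
It fails at once if the case is dropped or flops over (faster than 0.8 m/s or 3.5 rad/s) (linear speed of case above 0.8 m/s or angular speed of case above 3.5 rad/s).
It fails at once if another article on the table (mug, vase, bowl, candlestick, book, jar, label gun) is moved by more than 30 mm (distance of any of mug, vase, bowl, candlestick, book, jar, label_gun from where it was at the start of the episode above 0.03 m).
It also fails if it takes over 67 s, if anything falls off the work surface, if the arm or the gripper's body presses on something with over 40 N, if the wrist force passes 120 N, or if a joint passes its speed limit or range.

## Working session

There is one attempt and no reset: what is moved stays moved. The work goes in short steps, Python scripts to look and compute and a tool call to move; the robot and the scene stay as the last step left them, time stands still between calls to the robot, and variables do not carry over. Pictures are saved under pics/ and viewed, at most 10 in all, crops included, and the job is handed in when it is done.

Besides the shell and the picture viewer there is one more tool, called as name([rows], argument=value, ...), one row to a line, values as JSON. move_arm: Moves the arm, as the interface text tells. Its arguments: {"type":"object","properties":{"commands":{"type":"array","items":{"type":"array"}}},"required":["commands"]}

```bash
mkdir -p pics; cat > h.py <<'E'
import numpy as np, cv2
from cell import env, read_camera, search_frame, cut_out
def cam(p):
    R=cv2.Rodrigues(np.array(p["rvec"],float))[0]; t=np.array(p["tvec"],float).reshape(3); return R,t
def back(p,uv,z):
    R,t=cam(p); d=R.T@np.array([(uv[0]-p["cx"])/p["fx"],(uv[1]-p["cy"])/p["fy"],1]); c=-R.T@t
    return c+d*(z-c[2])/d[2]
def proj(p,X):
    R,t=cam(p); q=np.atleast_2d(X)@R.T+t; return np.c_[q[:,0]/q[:,2]*p["fx"]+p["cx"],q[:,1]/q[:,2]*p["fy"]+p["cy"]]
def save(p,n): cv2.imwrite("pics/"+n,p["image"][:,:,::-1])
E
python3 - <<'E'
from h import *
a=read_camera("scene");b=read_camera("side");w=read_camera("wrist")
cv2.imwrite("pics/a.png",cv2.resize(np.vstack([np.hstack([a["image"],b["image"]])])[:,:,::-1],(800,300)))
save(a,"scene.png");save(w,"w.png")
for n,p in (("scene",a),("side",b),("wrist",w)):
    R,t=cam(p);print(n,-R.T@t,R[2])
for n,z in (("case_center",27),("latch_tab",54),("case_handle",25),("lid_rim_a",54),("mat_center",5),("mug",0),("vase",0),("bowl",0),("candlestick",0),("book",16),("jar",0),("label_gun",18)):
    for q,p in (("sc",a),("si",b),("w",w)):
        r=search_frame(n,p)
        print(n,q,[(np.round(x["at"]),round(x["confidence"],2),np.round(back(p,x["at"],z)[:2])) for x in r[:2]])
print(env.state())
E
```

```text
scene [1252.28398646 -351.67348721 1243.26357901] [-0.46734154  0.24359676 -0.8498544 ]
side [  385.52095572 -1267.29361804  1525.10883275] [ 0.10031535  0.65486165 -0.74906145]
wrist [624.51848444  83.14744561 385.12104043] [-0.00173737 -0.29164151 -0.95652612]
case_center sc [(array([287., 156.]), 0.65, array([513., 225.]))]
case_center si [(array([234., 166.]), 0.89, array([508., 205.]))]
case_center w [(array([151.,  27.]), 0.85, array([517., 158.]))]
latch_tab sc [(array([287., 154.]), 0.75, array([521., 215.])), (array([317., 207.]), 0.56, array([776., 185.]))]
latch_tab si []
latch_tab w [(array([114.,  23.]), 0.71, array([490., 156.]))]
case_handle sc [(array([289., 158.]), 0.6, array([526., 225.]))]
case_handle si [(array([230., 162.]), 0.84, array([491., 236.]))]
case_handle w [(array([152.,  26.]), 0.55, array([517., 159.]))]
lid_rim_a sc [(array([290., 152.]), 0.71, array([518., 230.]))]
lid_rim_a si [(array([230., 164.]), 0.85, array([486., 196.]))]
lid_rim_a w [(array([167.,  15.]), 0.79, array([542., 163.]))]
mat_center sc [(array([181., 212.]), 0.65, array([ 534., -24
[... 1439 characters left out ...]
590., -563.]))]
label_gun w []
{'t': 1.95, 'joints': array([-1.05621694e-01,  4.90923464e-01,  1.55887726e+00, -1.46393992e-05,
        1.09172672e+00, -1.05619203e-01]), 'qvel': array([ 0.00223508, -0.00125878, -0.00018747, -0.00123672,  0.00079521,
        0.00116313]), 'tau': array([-1.45169911e-04, -6.12465620e+01, -2.58429015e+01,  6.93168794e-02,
        4.45588538e-02, -1.75796504e-05]), 'eef_pos': array([6.25009482e+02, 7.09086668e-03, 4.04754202e+02]), 'tcp_rot': array([3.14152918e+00, 1.97936113e-05, 1.57080058e+00]), 'ft_force': array([-0.42435331,  0.6441964 ,  0.16678445]), 'moment': array([-0.03273152, -0.01127266,  0.056983  ]), 'grip_force': 0.0, 'opening': 0.996498138868139}
```

View pics/scene.png

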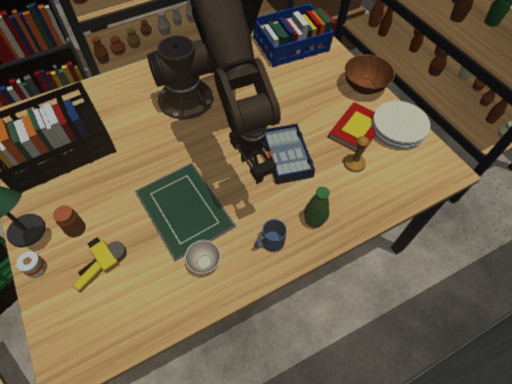

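View pics/w.png

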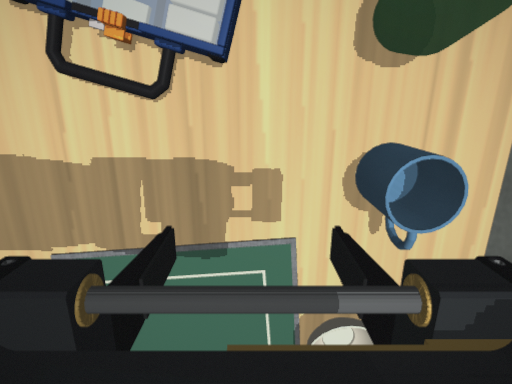

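The scene shows the case at about (287,156) px with its handle towards −y (world), and the mat at about (185,210) px. In the wrist view the handle bar runs from (70,72) to (152,95) px, so the case is yawed by about −16°. Next I turn and go above the case.

move_arm([
  [[-0.31,0.39,0],0.95,1],
  [[-0.31,0.39,0],0.95,1],
  [[-0.31,0.39,0],0.95,1],
  [[-0.31,0.39,0],0.95,1],
  [[-0.31,0.39,0],0.95,1],
  [[-0.31,0.39,0],0.95,1],
  [[-0.31,0.39,0],0.95,1],
  [[-0.31,0.39,0],0.95,1],
  [[-0.31,0.39,0],0.95,1],
  [[-0.31,0.39,0],0.95,1],
  [[-0.31,0.39,0],0.95,1],
  [[-0.31,0.39,0],0.95,1],
  [[-0.31,0.39,0],0.95,1],
  [[-0.31,0.39,0],0.95,1],
  [[-0.31,0.39,0],0.95,1],
  [[-0.31,0.39,0],0.95,1],
  [[-0.31,0.39,0],0.95,1],
  [[0,0,0],0,1],
  [[0,0,0],0,1],
])

```text
t: 3.53
eef_pos: [466.8, 199.2, 404.9]
tcp_rot: [3.141, 0.0, 2.862]
ft_force: [-0.0, 0.4, 0.9]
opening: 1.0
grip_force: 0.0
```

```bash
python3 - <<'E'
from h import *
a=read_camera("scene");w=read_camera("wrist");save(w,"w2.png")
R,t=cam(w);print("wcam",-R.T@t,R[2],w["fx"])
m=cut_out("mat_center",a)
hsv=cv2.cvtColor(a["image"],cv2.COLOR_RGB2HSV)
g=cv2.inRange(hsv,(65,60,20),(95,255,160)); n,l,s,c=cv2.connectedComponentsWithStats(g)
i=l[205,165] or l[225,210]; 
i=i or 1+np.argmax(s[1:,4]); print(s[i])
ys,xs=np.nonzero(l==i); P=np.array([back(a,(x,y),5)[:2] for x,y in zip(xs,ys)],np.float32)
print("mat",cv2.minAreaRect(P))
if m:
    ys,xs=np.nonzero(m[0]["region"]);P=np.array([back(a,(x,y),5)[:2] for x,y in zip(xs,ys)],np.float32);print("mat2",m[0]["confidence"],cv2.minAreaRect(P))
print(env.state()["eef_pos"],env.state()["tcp_rot"],env.state()["joints"],env.state()["ft_force"])
E
```

```text
wcam [386.89790584 221.93067055 385.75320935] [ 0.28086704 -0.08003713 -0.95640356] 305.6289039236691
[ 154  178   62   63 2018]
mat ((522.5394897460938, -231.46588134765625), (232.88528442382812, 145.7937774658203), 4.273691654205322)
mat2 0.56 ((522.3412475585938, -232.02142333984375), (345.0545349121094, 256.05615234375), 4.200636386871338)
[467.31761268 198.49706179 404.77532145] [3.14150303e+00 2.23037764e-04 2.86086160e+00] [ 2.71511219e-01  3.24974115e-01  1.84140006e+00 -4.91825941e-05
  9.74981579e-01 -1.01852646e+00] [-0.13426782 -0.48876971 -0.32809894]
```

View pics/w2.png

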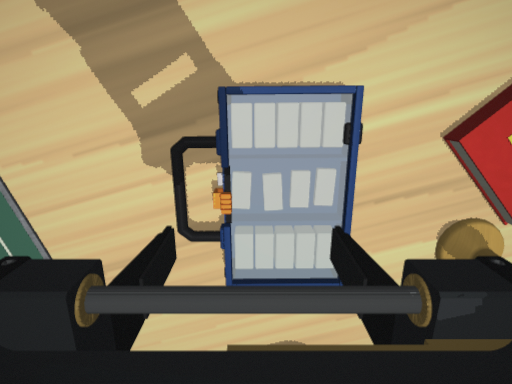

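The wrist view shows the case with rim corners at about (219,87) and (363,86), the bar at about (181,190), the orange latch at (222,200) and the keeper above it at (219,180). Image up is case +y.

```bash
cat >> h.py <<'E'
def casefit(w,obs,x0):
    from scipy.optimize import least_squares
    L=np.array([o[:3] for o in obs],float);U=np.array([o[3:] for o in obs],float)
    def W(v):
        c,s=np.cos(v[2]),np.sin(v[2]);return np.c_[v[0]+c*L[:,0]-s*L[:,1],v[1]+s*L[:,0]+c*L[:,1],L[:,2]]
    r=least_squares(lambda v:(proj(w,W(v))-U).ravel(),x0,x_scale=[10,10,.1],loss="soft_l1")
    return r.x,(proj(w,W(r.x))-U).round(1)
def case2w(v,x,y): 
    c,s=np.cos(v[2]),np.sin(v[2]);return np.array([v[0]+c*x-s*y,v[1]+s*x+c*y]).round(1)
E
python3 - <<'E'
from h import *
w=read_camera("wrist")
hsv=cv2.cvtColor(w["image"],cv2.COLOR_RGB2HSV)
b=cv2.inRange(hsv,(108,120,40),(125,255,200))
n,l,s,c=cv2.connectedComponentsWithStats(b);i=1+np.argmax(s[1:,4]);print(s[i])
m=l==i
# edges: top edge row per column, left edge col per row, right edge
for x in (230,260,300,340,355): print("top",x,np.nonzero(m[:,x])[0][:1])
for y in (95,115,245,265,275): print("left/right",y,np.nonzero(m[y])[0][[0,-1]])
dark=w["image"].max(2)<45
for y in (160,190,220): print("bar",y,np.nonzero(dark[y,165:200])[0][[0,-1]]+165)
for x in (195,205): 
    q=np.nonzero(dark[125:255,x])[0]+125;print("arm",x,q)
o=cv2.inRange(hsv,(5,150,100),(20,255,255)); ys,xs=np.nonzero(o[170:230,200:245]);print("orange",xs.min()+200,xs.max()+200,ys.min()+170,ys.max()+170)
cv2.imwrite("pics/crop.png",cv2.resize(w["image"][125:255,165:265,::-1],(500,600*130//130+50)[:2],interpolation=cv2.INTER_CUBIC)[:600])
obs=[(-75,120,54,219,87),(75,120,54,363,86)]
for u,z in ((219,54),(363,54)): print(back(w,(u,87),z))
print(casefit(w,obs,[505,220,1.3]))
E
```

```text
[ 216   86  148  150 2815]
top 230 [87]
top 260 [87]
top 300 [86]
top 340 [86]
top 355 [86]
left/right 95 [219 362]
left/right 115 [220 360]Traceback (most recent call last):
  File "<stdin>", line 9, in <module>
IndexError: index 0 is out of bounds for axis 0 with size 0
```

```bash
python3 - <<'E'
from h import *
w=read_camera("wrist")
hsv=cv2.cvtColor(w["image"],cv2.COLOR_RGB2HSV)
b=cv2.inRange(hsv,(108,120,40),(125,255,200))
for y in (95,115,245,265,275):
    q=np.nonzero(b[y])[0]; print("left/right",y,q[q>200][:1],q[-1:])
dark=w["image"].max(2)<45
for y in (160,190,220): print("bar",y,np.nonzero(dark[y,165:200])[0]+165)
o=cv2.inRange(hsv,(5,150,100),(20,255,255)); ys,xs=np.nonzero(o[170:230,200:245]);print("orange",xs.min()+200,xs.max()+200,ys.min()+170,ys.max()+170)
cv2.imwrite("pics/crop.png",cv2.resize(w["image"][130:250,165:265,::-1],(500,600),interpolation=cv2.INTER_CUBIC))
obs=[(-75,120,54,219,87),(75,120,54,363,86)]
for u in ((219,87),(363,86)): print(back(w,u,54))
v,r=casefit(w,obs,[505,220,1.3]);print(v,r)
print("pred bar ends, mid", proj(w,[[*case2w(v,-130,y),25] for y in (-50,0,50)]))
print("pred lower rim corner", proj(w,[[*case2w(v,-75,-120),54]]))
for z,u in ((54,(222,192)),): pass
E
```

```text
left/right 95 [219] [362]
left/right 115 [220] [360]
left/right 245 [222] [230]
left/right 265 [226] [231]
left/right 275 [226] [231]
bar 160 [172 173 174 175 176 177 178 179 180 181 182]
bar 190 [175 176 177 178 179 180 181 182 183 184]
bar 220 [178 179 180 181 182 183 184 185 186]
orange 213 231 188 213
[363.93088618 192.53664152  54.        ]
[403.8455356  334.43924587  54.        ]
[499.4411141  230.93739683   1.2961967 ] [[-1.3  0. ]
 [ 1.3  0.1]]
pred bar ends, mid [[182.38555984 229.32455942]
 [179.44318351 191.78330457]
 [176.26324878 151.21108445]]
pred lower rim corner [[225.3121163  289.89510874]]
```

View pics/crop.png

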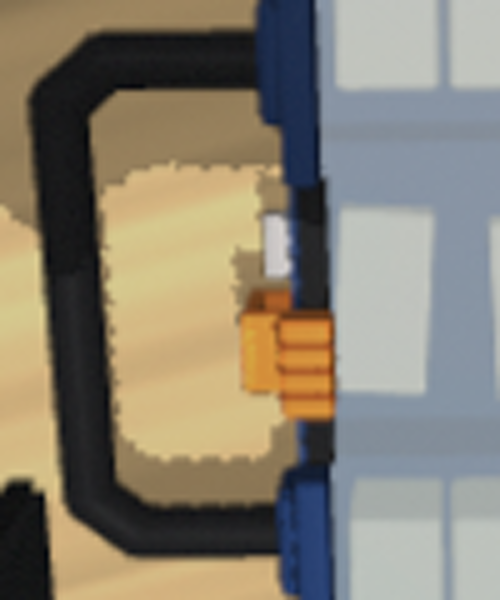

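```bash
python3 - <<'E'
from h import *
w=read_camera("wrist");v=[499.4,230.9,1.2962]
p=back(w,(226,202.5),54);d=p[:2]-v[:2];c,s=np.cos(v[2]),np.sin(v[2])
print("block",p,"local",c*d[0]+s*d[1],-s*d[0]+c*d[1])
for y in (-12,12):print(back(w,(226,202.5+y),54))
print("rim a,b",case2w(v,-71,-62),case2w(v,-71,62),"bar",case2w(v,-130,0),"ydir",-s,c)
print(env.state()["eef_pos"])
E
```

```text
block [484.71420472 161.84589492  54.        ] local -70.44915165874325 -4.5890132360458455
[471.09546148 166.14982969  54.        ]
[498.66554622 157.43684903  54.        ]
rim a,b [539.8 145.7] [420.5 179.4] bar [464.1 105.8] ydir -0.9625347354330565 0.27115840957789966
[467.25323915 198.48579326 404.672701  ]
```

move_arm([
  [[0.1,-0.2,-0.5],0.07,0],
  [[0.1,-0.2,-0.5],0,0],
  [[0.1,-0.2,-0.5],0,0],
  [[0.1,-0.2,-0.5],0,0],
  [[0.1,-0.22,-0.5],0,0],
  [[0.08,-0.2,-0.5],0,0],
  [[0,0,-0.5],0,0],
  [[0,0,-0.5],0,0],
  [[0,0,0],0,0],
  [[0,0,0],0,0],
])

```text
t: 4.67
eef_pos: [484.5, 162.1, 284.5]
tcp_rot: [-3.141, -0.001, 2.868]
ft_force: [0.2, 0.4, 0.4]
opening: 0.502
grip_force: 0.0
```

```bash
python3 - <<'E'
from h import *
w=read_camera("wrist");save(w,"w3.png");v=[499.4,230.9,1.2962]
print(env.state()["eef_pos"],env.state()["tcp_rot"],env.state()["opening"])
for n,x,y,z in (("block",-70.4,-4.6,54),("rimTL",-75,120,54),("bar",-130,0,25),("gapend",-75,35,54)):print(n,proj(w,[[*case2w(v,x,y),z]]))
E
```

```text
[484.58319777 162.20459024 285.14425894] [3.14152237e+00 5.45023121e-06 2.86793141e+00] 0.4996926905398355
block [[252.56133178 219.9655368 ]]
rimTL [[245.20419532  33.59756249]]
bar [[180.61728638 201.79565102]]
gapend [[246.06050153 167.57122973]]
```

View pics/w3.png

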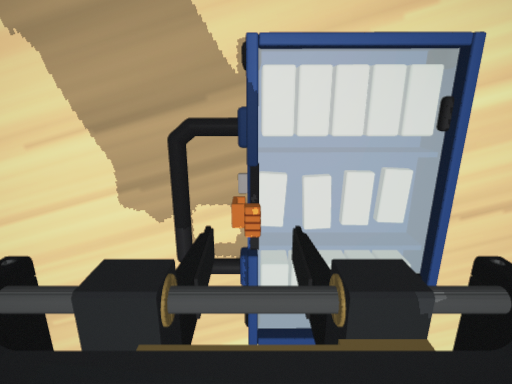

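The view matches the prediction: block at about (253,220) px and rim corner at (247,34) px. I go down and pinch the latch block.

move_arm([
  [[0,0,-0.4],0,0],
  [[0,0,-0.4],0,0],
  [[0,0,-0.4],0,0],
  [[0,0,-0.4],0,0],
  [[0,0,-0.1],0,0],
  [[0,0,0],0,-1],
  [[0,0,0],0,-1],
  [[0,0,0],0,-1],
  [[0,0,0],0,-1],
  [[0,0,0],0,-1],
  [[0,0,0],0,-1],
])

```text
t: 5.63
eef_pos: [484.3, 162.3, 234.1]
tcp_rot: [3.141, 0.0, 2.868]
ft_force: [-2.6, -9.3, 2.0]
opening: 0.137
grip_force: 5.5
```

move_arm([
  [[0,0,0],0,-1],
  [[0,0,0],0,-1],
  [[0,0,0],0,-1],
  [[0,0,0],0,-1],
  [[-0.08,0.0225,0],0,-1],
  [[-0.08,0.0225,0],0,-1],
  [[-0.08,0.0225,0],0,-1],
  [[-0.08,0.0225,0],0,-1],
  [[-0.08,0.0225,0],0,-1],
  [[-0.08,0.0225,0],0,-1],
  [[0,0,0],0,-1],
])

```text
t: 6.55
eef_pos: [469.5, 166.4, 233.9]
tcp_rot: [3.142, 0.0, 2.869]
ft_force: [-1.5, -3.5, 4.7]
opening: 0.124
grip_force: 30.0
```

Moved 15 mm; I continue in small steps towards the stop.

move_arm([
  [[-0.064,0.018,0],0,-1],
  [[-0.064,0.018,0],0,-1],
  [[0,0,0],0,-1],
  [[0,0,0],0,-1],
])

```text
t: 6.88
eef_pos: [465.7, 167.5, 233.9]
tcp_rot: [-3.142, -0.0, 2.868]
ft_force: [-0.6, -3.4, 6.0]
opening: 0.12
grip_force: 30.0
```

move_arm([
  [[-0.064,0.018,0],0,-1],
  [[-0.064,0.018,0],0,-1],
  [[0,0,0],0,-1],
  [[0,0,0],0,-1],
])

```text
t: 7.22
eef_pos: [462.7, 168.6, 234.0]
tcp_rot: [3.14, 0.002, 2.868]
ft_force: [5.0, -1.5, 2.2]
opening: 0.128
grip_force: 30.0
```

move_arm([
  [[-0.064,0.018,0],0,-1],
  [[-0.064,0.018,0],0,-1],
  [[0,0,0],0,-1],
  [[0,0,0],0,-1],
])

```text
t: 7.55
eef_pos: [459.0, 169.8, 234.0]
tcp_rot: [3.14, 0.003, 2.867]
ft_force: [5.0, -0.9, 2.5]
opening: 0.124
grip_force: 30.1
```

```bash
python3 - <<'E'
from h import *
w=read_camera("wrist");v=[499.4,230.9,1.2962]
cv2.imwrite("pics/w4.png",w["image"][:,:,::-1])
print(env.state()["eef_pos"],env.state()["ft_force"])
for n,x,y,z in (("rimTL",-75,120,54),("rimTR",75,120,54),("bar+50",-130,50,25),("gapend",-75,35,54)):print(n,proj(w,[[*case2w(v,x,y),z]]))
E
```

```text
[458.98080606 169.78774699 234.02611573] [ 4.5040334  -0.8567136   2.79054718]
rimTL [[241.21748745  70.35477371]]
rimTR [[547.40324533  70.37440932]]
bar+50 [[158.79586766 190.92604877]]
gapend [[242.88918623 230.51587922]]
```

View pics/w4.png

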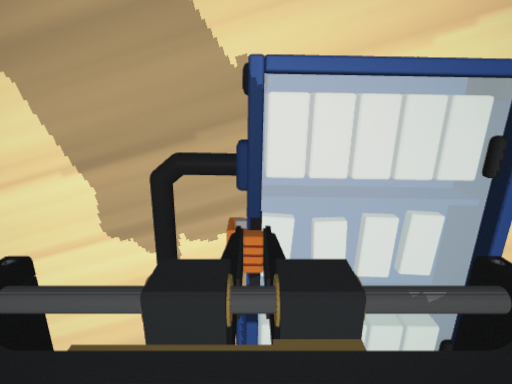

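The case slid about 7 mm along its y while the force stayed at 5 N, so the latch is at its stop. Next I release, rise and re-measure.

move_arm([
  [[0,0,0],0,0],
  [[0,0,0],0,0],
  [[0,0,0],0,0],
  [[0,0,0.6],0,0],
  [[0,0,0.9],0,0],
  [[0,0,0.9],0,0],
  [[0,0,0.9],0,0],
  [[0.5,-0.1,0.9],0,0],
  [[0.5,-0.1,0.6],0,0],
  [[0.5,-0.1,0],0,0],
  [[0,0,0],0,0],
  [[0,0,0],0,0],
])

```text
t: 8.6
eef_pos: [503.1, 160.5, 377.2]
tcp_rot: [-3.141, -0.001, 2.868]
ft_force: [-0.7, -0.5, 1.2]
opening: 0.5
grip_force: 0.0
```

```bash
python3 - <<'E'
from h import *
w=read_camera("wrist")
print(env.state()["eef_pos"],env.state()["tcp_rot"])
hsv=cv2.cvtColor(w["image"],cv2.COLOR_RGB2HSV)
b=cv2.inRange(hsv,(108,120,40),(125,255,200))
n,l,s,c=cv2.connectedComponentsWithStats(b);i=1+np.argmax(s[1:,4]);print(s[i])
m=l==i
v0=np.array([492,234,1.296]);tl,tr=proj(w,[[*case2w(v0,x,120),54] for x in (-75,75)]);print(tl,tr)
for x in np.linspace(tl[0]+15,min(tr[0]-10,505),5).astype(int): print("top",x,np.nonzero(m[:,x])[0][:1])
for y in range(int(tl[1])-10,int(tl[1])+25,3):
    q=np.nonzero(m[y])[0];print(y,q[:1],q[-1:])
o=cv2.inRange(hsv,(5,150,100),(20,255,255)); n,l,s,c=cv2.connectedComponentsWithStats(o);print("orange",s[1:][s[1:,4]>30])
cv2.imwrite("pics/w5.png",w["image"][:,:,::-1])
E
```

```text
[502.70069808 160.6330717  376.92843489] [-3.14080969e+00 -1.99368490e-03  2.86829713e+00]
[ 240   25  175  240 5267]
[244.72023356  23.0927177 ] [413.40549515  23.32640113]
top 259 [25]
top 295 [26]
top 331 [26]
top 367 [27]
top 403 [28]
13 [] []
16 [] []
19 [] []
22 [] []
25 [249] [285]
28 [249] [414]
31 [248] [414]
34 [248] [413]
37 [248] [413]
40 [248] [412]
43 [248] [412]
46 [248] [411]
orange [[235 132  21  26 466]]
```

View pics/w5.png

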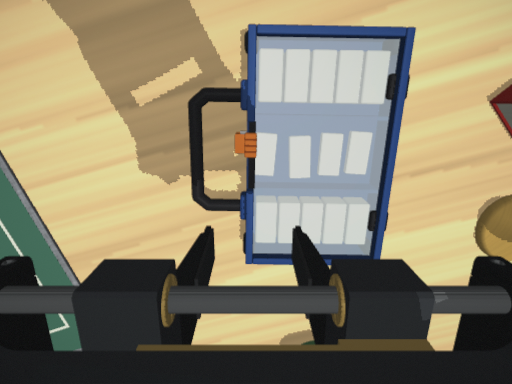

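```bash
python3 - <<'E'
from h import *
w=read_camera("wrist")
obs=[(-75,120,54,248.5,25),(75,120,54,414.5,28),(-75,-120,54,246.5,264),(75,-120,54,381,264)]
v,r=casefit(w,obs,[492,234,1.29]);print(v,r)
p=back(w,(252,144),54);d=p[:2]-v[:2];c,s=np.cos(v[2]),np.sin(v[2]);print("block local",c*d[0]+s*d[1],-s*d[0]+c*d[1])
print("bar pred",proj(w,[[*case2w(v,-130,0),25]]))
print("rim a,b",case2w(v,-71,-62),case2w(v,-71,62),"bar",case2w(v,-130,0))
E
```

```text
[493.77903817 235.00995756   1.28716838] [[-0.8 -0.2]
 [ 1.6 -1.3]
 [ 0.   1.1]
 [-0.3  2.3]]
block local -70.17451252412427 14.597915356995454
bar pred [[197.22686407 153.39450347]]
rim a,b [533.4 149.5] [414.4 184.2] bar [457.4 110.2]
```

move_arm([
  [[0.29,-0.1,-0.5],0,0],
  [[0.29,-0.1,-0.5],0,0],
  [[0.29,-0.1,-0.5],0,0],
  [[0.27,-0.1,-0.5],-0.1,0],
  [[0,0,-0.5],0,0],
  [[0,0,-0.5],0,0],
  [[0,0,-0.5],0,0],
  [[0,0,-0.5],0,0],
  [[0,0,-0.4],0,0],
  [[0,0,-0.3],0,0],
  [[0,0,-0.07],0,0],
  [[0,0,0],0,0],
  [[0,0,0],0,-1],
  [[0,0,0],0,-1],
  [[0,0,0],0,-1],
  [[0,0,0],0,-1],
  [[0,0,0],0,-1],
  [[0,0,0],0,-1],
  [[0,0,0],0,-1],
  [[0,0,0],0,-1],
])

```text
t: 10.37
eef_pos: [537.6, 148.4, 234.8]
tcp_rot: [-3.142, 0.0, 2.86]
ft_force: [-1.3, -3.2, 2.7]
opening: 0.082
grip_force: 30.0
```

move_arm([
  [[0,0,0],0,-1],
  [[0,0,0],0,-1],
  [[0,0,0.03],0,-1],
  [[0,0,0.03],0,-1],
  [[0,0,0],0,-1],
])

```text
t: 10.78
eef_pos: [537.6, 148.7, 236.3]
tcp_rot: [3.141, -0.0, 2.86]
ft_force: [1.8, -1.7, -5.3]
opening: 0.08
grip_force: 30.0
```

move_arm([
  [[0,0,0.02],0,-1],
  [[0,0,0],0,-1],
  [[0,0,0],0,-1],
  [[0,0,0],0,-1],
  [[0,0,0],0,-1],
  [[0,0,0],0,-1],
  [[0,0,0],0,-1],
  [[0,0,0],0,-1],
  [[0,0,0],0,-1],
])

```text
t: 11.53
eef_pos: [537.5, 148.7, 237.0]
tcp_rot: [3.142, -0.0, 2.86]
ft_force: [-0.6, 1.3, -6.0]
opening: 0.082
grip_force: 30.0
```

move_arm([
  [[0,0,0.04],0,-1],
  [[0,0,0],0,-1],
  [[0,0,0],0,-1],
  [[0,0,0],0,-1],
  [[0,0,0],0,-1],
  [[0,0,0],0,-1],
  [[0,0,0],0,-1],
  [[0,0,0],0,-1],
])

```text
t: 12.2
eef_pos: [537.6, 148.6, 238.2]
tcp_rot: [3.142, -0.0, 2.86]
ft_force: [-1.0, 1.4, -6.5]
opening: 0.084
grip_force: 30.1
```

move_arm([
  [[0,0,-0.06],0,-1],
  [[0,0,-0.06],0,-1],
  [[0,0,0],0,-1],
  [[0,0,0],0,-0.3],
  [[0,0,0],0,-0.3],
  [[0,0,0],0,-0.3],
  [[0,0,0.5],0,-0.2],
  [[0,0,0.6],0,-0.2],
  [[0,0,0.6],0,-0.2],
  [[-0.53,-0.25,0.6],0,-0.2],
  [[-0.53,-0.25,0],0,-0.2],
  [[-0.53,-0.25,0],0,-0.2],
  [[-0.53,-0.25,0],0,-0.2],
  [[-0.53,-0.25,0],0,-0.2],
  [[0,0,0],0,-0.2],
  [[0,0,0],0,-0.2],
])

```text
t: 13.53
eef_pos: [458.0, 111.0, 304.0]
tcp_rot: [3.141, 0.001, 2.86]
ft_force: [0.5, 1.0, 0.4]
opening: 0.401
grip_force: 0.0
```

```bash
python3 - <<'E'
from h import *
w=read_camera("wrist");cv2.imwrite("pics/w6.png",w["image"][:,:,::-1])
print(env.state()["eef_pos"],env.state()["tcp_rot"],env.state()["opening"],env.state()["ft_force"])
v=[493.8,235.0,1.287]
for n,x,y,z in (("rimTL",-75,120,54),("bar0",-130,0,25),("bar50",-130,50,25),("block",-70.2,14.6,54)):print(n,proj(w,[[*case2w(v,x,y),z]]))
E
```

```text
[458.61760128 111.24012572 304.01889529] [3.14093847e+00 1.14231979e-03 2.86013651e+00] 0.39954824063165 [-0.09021639 -0.09455078  0.92248464]
rimTL [[331.29710045  45.36246437]]
bar0 [[251.31531799 198.68439735]]
bar50 [[251.35451239 142.30393305]]
block [[327.06715523 192.32708387]]
```

View pics/w6.png

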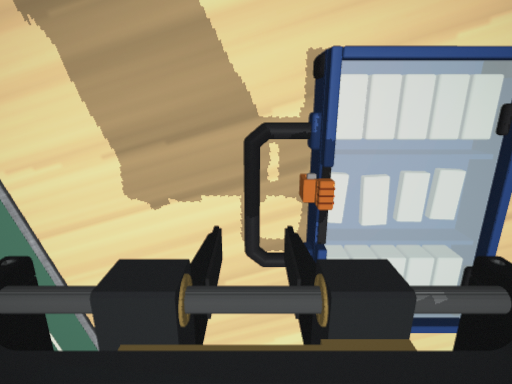

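The bar is centred between the fingers, at about (252,196) px, so I go down and grip it.

move_arm([
  [[0,0,-0.5],0,-0.2],
  [[0,0,-0.5],0,-0.2],
  [[0,0,-0.5],0,-0.2],
  [[0,0,-0.5],0,-0.2],
  [[0,0,-0.5],0,-0.2],
  [[0,0,-0.5],0,-0.2],
  [[0,0,-0.4],0,-0.2],
  [[0,0,-0.2],0,-0.2],
  [[0,0,0],0,-0.2],
  [[0,0,0],0,-1],
  [[0,0,0],0,-1],
  [[0,0,0],0,-1],
  [[0,0,0],0,-1],
  [[0,0,0],0,-1],
  [[0,0,0],0,-1],
  [[0,0,0],0,-1],
])

```text
t: 14.92
eef_pos: [458.1, 111.0, 196.2]
tcp_rot: [3.141, 0.001, 2.86]
ft_force: [-2.4, -1.3, 7.1]
opening: 0.137
grip_force: 30.0
```

```bash
python3 - <<'E'
import numpy as np
u=np.array([np.cos(1.287),np.sin(1.287)])
f=np.radians(np.linspace(0,85.5,20));s=-205*np.cos(f)+25*np.sin(f);h=205*np.sin(f)+25*np.cos(f)
for ds,dh in zip(np.diff(s),np.diff(h)): print([round(u[0]*ds/30,2),round(u[1]*ds/30,2),round(dh/30,2)],end=" ")
print(); print(np.sum(np.diff(s))*u,np.sum(np.diff(h)))
E
```

```text
[np.float64(0.02), np.float64(0.08), np.float64(0.53)] [np.float64(0.04), np.float64(0.12), np.float64(0.53)] [np.float64(0.05), np.float64(0.16), np.float64(0.51)] [np.float64(0.06), np.float64(0.2), np.float64(0.5)] [np.float64(0.07), np.float64(0.24), np.float64(0.48)] [np.float64(0.08), np.float64(0.27), np.float64(0.46)] [np.float64(0.09), np.float64(0.31), np.float64(0.44)] [np.float64(0.1), np.float64(0.34), np.float64(0.41)] [np.float64(0.11), np.float64(0.37), np.float64(0.38)] [np.float64(0.12), np.float64(0.4), np.float64(0.35)] [np.float64(0.12), np.float64(0.42), np.float64(0.32)] [np.float64(0.13), np.float64(0.44), np.float64(0.28)] [np.float64(0.14), np.float64(0.46), np.float64(0.24)] [np.float64(0.14), np.float64(0.48), np.float64(0.21)] [np.float64(0.14), np.float64(0.49), np.float64(0.17)] [np.float64(0.15), np.float64(0.5), np.float64(0.12)] [np.float64(0.15), np.float64(0.51), np.float64(0.08)] [np.float64(0.15), np.float64(0.52), np.float64(0.04)] [np.float64(0.15), np.float64(0.52), np.float64(-0.0)] 
[ 59.87532448 205.28513319] 181.32953080848736
```

move_arm([
  [[0.01,0.03,0.2],0,-1],
  [[0.01,0.05,0.33],0,-1],
  [[0.04,0.12,0.53],0,-1],
  [[0.05,0.16,0.51],0,-1],
  [[0.06,0.2,0.5],0,-1],
  [[0.07,0.24,0.48],0,-1],
  [[0.08,0.27,0.46],0,-1],
  [[0.09,0.31,0.44],0,-1],
  [[0.1,0.34,0.41],0,-1],
  [[0.11,0.37,0.38],0,-1],
  [[0,0,0],0,-1],
])

```text
t: 15.83
eef_pos: [476.8, 174.7, 325.0]
tcp_rot: [3.141, 0.002, 2.862]
ft_force: [-2.8, -10.2, 7.3]
opening: 0.141
grip_force: 30.0
```

move_arm([
  [[0.05,0.15,0.35],0,-1],
  [[0.1,0.36,0.36],0,-1],
  [[0.12,0.42,0.34],0,-1],
  [[0.13,0.44,0.31],0,-1],
  [[0.14,0.46,0.27],0,-1],
  [[0.14,0.48,0.23],0,-1],
  [[0,0,0],0,-1],
])

```text
t: 16.42
eef_pos: [497.2, 244.5, 378.9]
tcp_rot: [3.141, 0.0, 2.862]
ft_force: [-3.1, -2.1, 5.0]
opening: 0.139
grip_force: 30.0
```

move_arm([
  [[0.12,0.42,0.15],0,-1],
  [[0.12,0.42,0.15],0,-1],
  [[0.12,0.42,0.15],0,-1],
  [[0.12,0.42,0.15],0,-1],
  [[0.06,0.2,0.2],0,-1],
  [[0,0,0.25],0,-1],
  [[0,0,0.25],0,-1],
  [[0,0,0.25],0,-1],
  [[0,0,0.25],0,-1],
  [[0,0,0.25],0,-1],
  [[0,0,0],0,-1],
  [[0,0,0],0,-1],
])

```text
t: 17.42
eef_pos: [513.2, 299.2, 440.7]
tcp_rot: [3.141, 0.001, 2.86]
ft_force: [-0.0, -0.3, -8.7]
opening: 0.137
grip_force: 30.0
```

```bash
python3 - <<'E'
from h import *
b=read_camera("side");a=read_camera("scene")
cv2.imwrite("pics/h1.png",np.hstack([cv2.resize(b["image"][90:250,160:320,::-1],(400,400)),cv2.resize(a["image"][80:240,200:360,::-1],(400,400))]))
print(env.state()["eef_pos"],env.state()["ft_force"],env.state()["moment"])
E
```

```text
[513.17743004 299.34971004 439.84322572] [-0.64966348  0.56706356 -8.78045645] [-0.04373413  0.0503191  -0.02663515]
```

View pics/h1.png

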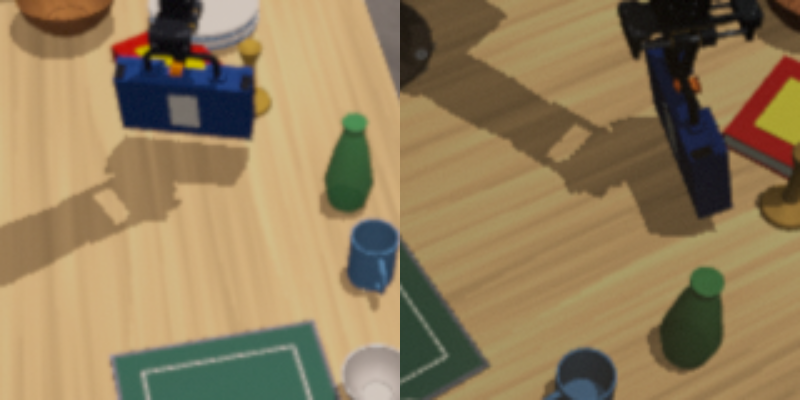

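The case hangs freely, weighing 8.7 N, with its underside facing −y and the latch visible at the top. I carry it over to the mat.

move_arm([
  [[0,-0.2,0],0,-1],
  [[0,-0.4,0],0.2,-1],
  [[0.03,-0.6,0],0.25,-1],
  [[0.03,-0.67,0],0.25,-1],
  [[0.03,-0.67,0],0.25,-1],
  [[0.03,-0.67,0],0.25,-1],
  [[0.03,-0.67,0],0.25,-1],
  [[0.03,-0.67,0],0.25,-1],
  [[0.03,-0.67,0],0.25,-1],
  [[0.03,-0.67,0],0.25,-1],
  [[0.03,-0.67,0],0.25,-1],
  [[0.03,-0.67,0],0.25,-1],
  [[0.03,-0.67,0],0.25,-1],
  [[0.03,-0.67,0],0.25,-1],
  [[0.03,-0.67,0],0.25,-1],
  [[0.03,-0.67,0],0.25,-1],
  [[0.03,-0.67,0],0.25,-1],
  [[0.03,-0.67,0],0.25,-1],
  [[0.03,-0.67,0],0.24,-1],
  [[0.03,-0.67,0],0,-1],
])

```text
t: 19.18
eef_pos: [529.2, -79.5, 439.9]
tcp_rot: [3.142, -0.0, -3.066]
ft_force: [-0.2, 0.3, -7.8]
opening: 0.142
grip_force: 30.0
```

move_arm([
  [[0,-0.67,0],0,-1],
  [[0,-0.67,0],0,-1],
  [[0,-0.67,0],0,-1],
  [[0,-0.67,0],0,-1],
  [[0,-0.67,0],0,-1],
  [[0,-0.67,0],0,-1],
  [[0,-0.67,0],0,-1],
  [[0,-0.67,0],0,-1],
  [[0,-0.67,0],0,-1],
  [[0,-0.67,0],0,-1],
  [[0,-0.5,0],0,-1],
  [[0,-0.4,0],0,-1],
  [[0,-0.2,0],0,-1],
  [[0,-0.1,0],0,-1],
  [[0,0,0],0,-1],
  [[0,0,0],0,-1],
  [[0,0,0],0,-1],
  [[0,0,0],0,-1],
])

```text
t: 20.68
eef_pos: [529.6, -314.5, 440.3]
tcp_rot: [3.141, 0.0, -3.067]
ft_force: [0.0, -0.2, -8.4]
opening: 0.138
grip_force: 30.0
```

move_arm([
  [[0,-0.2,-0.1],0,-1],
  [[0,-0.3,-0.25],0,-1],
  [[0,-0.2,-0.25],0,-1],
  [[0,0,-0.25],0,-1],
  [[0,0,-0.25],0,-1],
  [[0,0,-0.25],0,-1],
  [[0,0,-0.2],0,-1],
  [[0,0,-0.15],0,-1],
  [[0,0,-0.1],0,-1],
  [[0,0,0],0,-1],
  [[0,0,0],0,-1],
])

```text
t: 21.6
eef_pos: [529.2, -336.9, 390.3]
tcp_rot: [-3.136, 0.004, -3.067]
ft_force: [-8.3, -3.0, 20.8]
opening: 0.14
grip_force: 30.0
```

```bash
python3 - <<'E'
from h import *
b=read_camera("side");w=read_camera("wrist")
cv2.imwrite("pics/h2.png",np.hstack([cv2.resize(b["image"][190:350,160:320,::-1],(400,400)),cv2.resize(w["image"][:,64:448,::-1],(400,400))]))
print(env.state()["eef_pos"],env.state()["ft_force"],env.state()["moment"])
c=np.array([522.3,-231.8]);a=np.radians(4.2);u=np.array([-np.sin(a),np.cos(a)])
p=np.radians(np.linspace(0,90,25));s=-29*np.cos(p)+205*np.sin(p);h=205*np.cos(p)+29*np.sin(p)
for k,(ds,dh) in enumerate(zip(np.diff(s),np.diff(h))): print(k,[float(round(x,2)) for x in (u[0]*ds/30,u[1]*ds/30,dh/30)],end=" ")
E
```

```text
[ 529.22608178 -336.8514399   390.28741193] [-8.33027957 -3.76610998 22.00681744] [-0.4619582   1.46098734 -0.0461811 ]
0 [-0.03, 0.45, 0.05] 1 [-0.03, 0.45, 0.02] 2 [-0.03, 0.45, -0.01] 3 [-0.03, 0.45, -0.04] 4 [-0.03, 0.45, -0.07] 5 [-0.03, 0.44, -0.1] 6 [-0.03, 0.43, -0.13] 7 [-0.03, 0.42, -0.16] 8 [-0.03, 0.41, -0.18] 9 [-0.03, 0.4, -0.21] 10 [-0.03, 0.38, -0.23] 11 [-0.03, 0.37, -0.26] 12 [-0.03, 0.35, -0.28] 13 [-0.02, 0.33, -0.31] 14 [-0.02, 0.31, -0.33] 15 [-0.02, 0.29, -0.35] 16 [-0.02, 0.27, -0.36] 17 [-0.02, 0.24, -0.38] 18 [-0.02, 0.22, -0.4] 19 [-0.01, 0.19, -0.41] 20 [-0.01, 0.16, -0.42] 21 [-0.01, 0.13, -0.43] 22 [-0.01, 0.11, -0.44] 23 [-0.01, 0.08, -0.44]
```

View pics/h2.png

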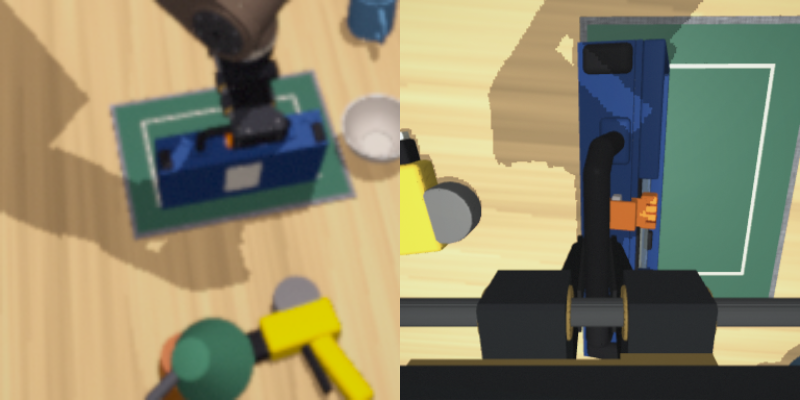

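```bash
python3 - <<'E'
from h import *
w=read_camera("wrist")
im=w["image"];print(env.state()["ft_force"],env.state()["moment"])
A,B=(236.8,38.4),(321.3,38.4)
for z in (145,150,155,160,165,170): 
    a,b=back(w,A,z),back(w,B,z);print(z,a[:2].round(1),b[:2].round(1),np.linalg.norm(a-b).round(1))
E
```

```text
[-7.71714166 -3.50389196 21.67953141] [-0.461234    1.42053324 -0.08647702]
145 [ 407.7 -357.7] [ 403.6 -301.4] 56.4
150 [ 408.5 -357.3] [ 404.5 -302.3] 55.1
155 [ 409.4 -357. ] [ 405.4 -303.3] 53.9
160 [ 410.2 -356.7] [ 406.4 -304.2] 52.6
165 [ 411.1 -356.4] [ 407.3 -305.1] 51.4
170 [ 411.9 -356. ] [ 408.3 -306. ] 50.1
```

move_arm([
  [[0,0,0.1],0,-1],
  [[0,0,0],0,-1],
  [[0,0,0],0,-1],
])

```text
t: 22.0
eef_pos: [529.5, -336.3, 390.6]
tcp_rot: [-3.139, 0.002, -3.067]
ft_force: [-4.0, -1.8, 8.5]
opening: 0.139
grip_force: 30.0
```

move_arm([
  [[0,0,0.1],0,-1],
  [[0,0,0],0,-1],
  [[0,0,0],0,-1],
])

```text
t: 22.25
eef_pos: [529.6, -336.0, 391.4]
tcp_rot: [3.14, -0.001, -3.067]
ft_force: [0.6, 0.1, -7.8]
opening: 0.137
grip_force: 30.0
```

```bash
cat > fit.py <<'E'
from h import *
from scipy.optimize import differential_evolution
def fit(bounds,x0=None,verbose=1):
    st=env.state(); T=np.array(st["eef_pos"]); yaw=st["tcp_rot"][2]
    ang=yaw-np.pi/2; u=np.array([np.cos(ang),np.sin(ang),0]); e=np.array([u[1],-u[0],0]) # case -y dir
    if u[1]<0: u=-u; e=-e
    C=np.array([(s,a,h) for s in(-25,29) for a in(-120,120) for h in(-205,-55)],float)
    ps=[];
    for n in("scene","side"):
        p=read_camera(n); hsv=cv2.cvtColor(p["image"],cv2.COLOR_RGB2HSV)
        b=cv2.inRange(hsv,(105,100,15),(128,255,255))
        m=cut_out("case_center",p); 
        near=np.zeros_like(b); uv=proj(p,T+[0,0,-260])[0].astype(int); cv2.circle(near,tuple(int(k) for k in uv),60,255,-1)
        ps.append((p,(b&near)>0)); print(n,"blue",((b&near)>0).sum(),[ (round(k["confidence"],2),k["region"].sum(),np.round(k["at"])) for k in m[:2]])
    def world(v):
        th,d,off,roll,dy=v; s,a,h=C.T
        a2=a*np.cos(roll)-h*np.sin(roll); h=a*np.sin(roll)+h*np.cos(roll)
        S=s*np.cos(th)-h*np.sin(th);H=s*np.sin(th)+h*np.cos(th)
        a2=a2+off
        return T+[0,0,-d]+S[:,None]*u+a2[:,None]*e+H[:,None]*np.array([0,0,1])+dy*(u)
    def cost(v):
        X=world(v);c=0
        for p,m in ps:
            q=cv2.convexHull(proj(p,X).astype(np.float32)); k=np.zeros(m.shape,np.uint8); cv2.fillConvexPoly(k,(q*16).round().astype(np.int32),1,shift=4)
            c+=1.0*(m&(k==0)).sum()+0.5*((k>0)&~m).sum()
        return c
    r=differential_evolution(cost,bounds,seed=1,maxiter=60,popsize=12,tol=1e-4)
    X=world(r.x); print("th,d,off,roll,dy",r.x.round(3),"cost",r.fun,"min z",X[:,2].min()); print("T",T.round(1),"bottom edges",X[[0,2,4,6]].round(1).tolist())
    return cost
E
python3 - <<'E'
from fit import *
c=fit([(-0.5,0.5),(165,192),(-15,15),(-.12,.12),(-3,3)])
for t in (-.2,-.1,0,.1,.2,.3): print(t,c([t,178,0,0,0]))
E
```

```text
scene blue 492 [(0.6, np.int64(1240), array([162., 212.])), (0.2, np.int64(744), array([317., 207.]))]
side blue 1367 [(0.61, np.int64(1747), array([254., 258.])), (0.22, np.int64(97), array([279., 238.]))]
th,d,off,roll,dy [ 2.36000e-01  1.89489e+02 -5.31900e+00  4.60000e-02  1.15800e+00] cost 880.5 min z -8.405465848542661
T [ 529.6 -336.   391.4] bottom edges [[412.2, -318.7, -8.4], [651.5, -303.5, 2.3], [408.3, -266.3, 4.2], [647.6, -251.1, 14.9]]
-0.2 2340.5
-0.1 1952.0
0 1563.5
0.1 1242.0
0.2 957.0
0.3 1252.0
```

The case leans 0.24 rad about the bar: pad friction holds it there, with its bottom towards +y. Both the wrist view and the mask fit agree. Once upright it would end about 50 mm too far in +y, so I lift, shift by −49 mm, and set it down again.

move_arm([
  [[0,0,0.3],0,-1],
  [[0,-0.2,0.2],0,-1],
  [[0.03,-0.4,0],0,-1],
  [[0.03,-0.4,0],0,-1],
  [[0.03,-0.4,0],0,-1],
  [[0.03,-0.23,0],0,-1],
  [[0,0,0],0,-1],
  [[0,0,-0.2],0,-1],
  [[0,0,-0.2],0,-1],
  [[0,0,-0.1],0,-1],
  [[0,0,0],0,-1],
  [[0,0,0],0,-1],
])

```text
t: 23.45
eef_pos: [533.2, -384.7, 391.9]
tcp_rot: [3.141, -0.0, -3.067]
ft_force: [0.2, -0.3, -7.6]
opening: 0.14
grip_force: 30.0
```

move_arm([
  [[0,0,-0.07],0,-1],
  [[0,0,0],0,-1],
  [[-0.01,0.15,0],0,-1],
  [[-0.02,0.25,0.02],0,-1],
  [[-0.02,0.25,0.01],0,-1],
  [[-0.02,0.25,0],0,-1],
  [[0,0,0],0,-1],
])

```text
t: 24.03
eef_pos: [530.9, -356.5, 391.9]
tcp_rot: [-3.141, 0.001, -3.067]
ft_force: [-3.0, 0.2, -1.3]
opening: 0.143
grip_force: 30.0
```

```bash
python3 - <<'E'
from fit import *
print(env.state()["ft_force"],env.state()["moment"])
c=fit([(-0.5,0.5),(165,192),(-15,15),(-.12,.12),(-3,3)])
E
```

```text
[-3.00399879  0.21070878 -1.33204818] [-0.22049362  0.23834926 -0.02712637]
scene blue 370 [(0.78, np.int64(1105), array([154., 218.]))]
side blue 1559 [(0.63, np.int64(1962), array([254., 263.]))]
th,d,off,roll,dy [ 1.16000e-01  1.91118e+02 -5.74000e+00  3.70000e-02  2.68500e+00] cost 886.0 min z -9.967605981583347
T [ 530.9 -356.5  391.9] bottom edges [[413.0, -363.3, -10.0], [652.3, -346.4, -1.2], [409.0, -309.8, -3.7], [648.2, -292.9, 5.1]]
```

move_arm([
  [[-0.02,0.25,-0.02],0,-1],
  [[-0.02,0.25,-0.02],0,-1],
  [[-0.02,0.22,-0.01],0,-1],
  [[0,0,0],0,-1],
  [[0,0,0],0,-1],
])

```text
t: 24.65
eef_pos: [529.3, -336.4, 390.4]
tcp_rot: [-3.141, 0.001, -3.067]
ft_force: [-2.4, -0.3, 5.9]
opening: 0.137
grip_force: 30.0
```

```bash
python3 - <<'E'
from fit import *
print(env.state()["ft_force"],env.state()["moment"])
c=fit([(-0.5,0.5),(165,192),(-15,15),(-.12,.12),(-3,3)])
E
```

```text
[-2.38351293 -0.28919366  5.93876435] [ 0.03053615  0.3018475  -0.00182234]
scene blue 356 [(0.6, np.int64(1131), array([157., 215.]))]
side blue 1768 [(0.89, np.int64(2299), array([256., 260.]))]
th,d,off,roll,dy [ 8.10000e-02  1.91931e+02 -1.87000e+00  1.50000e-02 -2.17500e+00] cost 783.5 min z -9.66078240260805
T [ 529.3 -336.4  390.4] bottom edges [[411.5, -355.5, -9.7], [650.9, -338.0, -6.2], [407.6, -301.8, -5.3], [646.9, -284.3, -1.8]]
```

move_arm([
  [[-0.02,0.25,0.06],0,-1],
  [[-0.03,0.4,0.05],0,-1],
  [[-0.03,0.45,0.02],0,-1],
  [[-0.03,0.45,-0.01],0,-1],
  [[-0.03,0.45,-0.04],0,-1],
  [[-0.03,0.45,-0.07],0,-1],
  [[-0.03,0.44,-0.1],0,-1],
  [[0,0,0],0,-1],
])

```text
t: 25.52
eef_pos: [523.3, -247.6, 390.5]
tcp_rot: [-3.137, 0.005, -3.066]
ft_force: [-4.9, -1.9, 18.9]
opening: 0.139
grip_force: 30.0
```

```bash
python3 - <<'E'
from fit import *
print(env.state()["ft_force"],env.state()["moment"])
c=fit([(-0.9,0.3),(170,198),(-15,15),(-.12,.12),(-3,3)])
E
```

```text
[-4.89145614 -1.94544804 18.92469084] [-0.2013264   0.69848437 -0.04502574]
scene blue 338 [(0.81, np.int64(1377), array([176., 206.])), (0.6, np.int64(484), array([359., 155.]))]
side blue 1895 [(0.87, np.int64(2332), array([252., 244.]))]
th,d,off,roll,dy [ 2.40000e-02  1.97751e+02 -6.98000e-01  1.20000e-02 -2.89700e+00] cost 843.5 min z -14.248479192638115
T [ 523.3 -247.6  390.5] bottom edges [[407.1, -279.5, -14.2], [646.4, -261.4, -11.4], [403.0, -225.7, -13.0], [642.3, -207.6, -10.1]]
```

The fit shows the case upright but slid along the mat instead of tipping: pad friction resists the turn and the downward press worked against it. I carry it back, stand it up, then loosen the fingers around the bar so it can tip freely while still caged.

move_arm([
  [[0,0,0.2],0,-1],
  [[0,0,0.2],0,-1],
  [[0,-0.1,0.1],0,-1],
  [[0.02,-0.25,0],0,-1],
  [[0.03,-0.35,0],0,-1],
  [[0.03,-0.4,0],0,-1],
  [[0.03,-0.4,0],0,-1],
  [[0.03,-0.4,0],0,-1],
  [[0.03,-0.4,0],0,-1],
  [[0.03,-0.3,0],0,-1],
  [[0.02,-0.2,0],0,-1],
  [[0,-0.1,0],0,-1],
  [[0,0,0],0,-1],
  [[0,0,-0.15],0,-1],
  [[0,0,-0.1],0,-1],
  [[0,0,-0.05],0,-1],
  [[0,0,0],0,-1],
  [[0,0,0],0,-1],
])

```text
t: 27.22
eef_pos: [529.9, -336.5, 392.7]
tcp_rot: [3.141, -0.0, -3.067]
ft_force: [0.5, 0.3, -7.3]
opening: 0.138
grip_force: 30.0
```

Lower to light contact (about zero net force), then loosen slightly.

move_arm([
  [[0,0,-0.06],0,-1],
  [[0,0,-0.04],0,-1],
  [[0,0,0],0,-1],
  [[0,0,0],0,-1],
])

```text
t: 27.55
eef_pos: [529.4, -337.0, 391.1]
tcp_rot: [-3.14, 0.0, -3.068]
ft_force: [-5.8, -1.9, 1.3]
opening: 0.14
grip_force: 30.0
```

move_arm([
  [[0,0,0],0,-0.6],
  [[0,0,0],0,-0.6],
  [[0,0,0],0,-0.6],
  [[0,0,-0.15],0,-0.6],
  [[0,0,-0.15],0,-0.6],
  [[0,0,0],0,-0.6],
  [[0,0,0],0,-0.6],
])

```text
t: 28.13
eef_pos: [529.8, -336.8, 380.1]
tcp_rot: [3.141, -0.001, -3.068]
ft_force: [0.4, -1.5, -0.6]
opening: 0.201
grip_force: 0.5
```

```bash
python3 - <<'E'
from fit import *
print(env.state()["ft_force"],env.state()["moment"],env.state()["opening"],env.state()["eef_pos"])
c=fit([(-0.5,0.3),(160,190),(-15,15),(-.12,.12),(-6,6)])
E
```

```text
[ 0.38595567 -1.49420875 -0.60690939] [-0.06913565 -0.0761311   0.0065418 ] 0.20149824258300736 [ 529.81752146 -336.75475782  380.14464195]
scene blue 342 [(0.76, np.int64(1240), array([155., 216.])), (0.22, np.int64(1337), array([ 99., 260.]))]
side blue 1862 [(0.75, np.int64(2443), array([256., 260.])), (0.54, np.int64(125), array([247., 246.]))]
th,d,off,roll,dy [ 4.0000e-02  1.8242e+02  5.0000e-01 -7.0000e-03 -5.9450e+00] cost 796.0 min z -8.938383980965114
T [ 529.8 -336.8  380.1] bottom edges [[410.9, -368.4, -7.3], [650.2, -350.5, -8.9], [406.9, -314.6, -5.1], [646.3, -296.7, -6.8]]
```

move_arm([
  [[0,0.06,0],0,-0.6],
  [[0,0.08,0],0,-0.6],
  [[-0.01,0.12,0],0,-0.6],
  [[-0.01,0.15,0],0,-0.6],
  [[-0.01,0.15,0],0,-0.6],
  [[-0.01,0.15,0],0,-0.6],
  [[-0.01,0.15,0],0,-0.6],
  [[-0.01,0.15,0],0,-0.6],
  [[-0.01,0.15,0],0,-0.6],
  [[0,0,0],0,-0.6],
])

```text
t: 29.17
eef_pos: [527.6, -301.1, 380.7]
tcp_rot: [3.141, -0.0, -3.067]
ft_force: [0.2, -0.4, -0.9]
opening: 0.202
grip_force: 0.3
```

```bash
python3 - <<'E'
from fit import *
print(env.state()["ft_force"],env.state()["moment"],env.state()["opening"],env.state()["eef_pos"])
c=fit([(-0.6,0.3),(160,190),(-15,15),(-.12,.12),(-6,6)])
E
```

```text
[ 0.23944655 -0.37839822 -0.91704869] [ 0.06049232 -0.02230504  0.04190868] 0.20225367975574898 [ 527.62925977 -301.07551478  380.70499728]
scene blue 342 [(0.9, np.int64(1503), array([155., 216.])), (0.19, np.int64(963), array([205., 256.]))]
side blue 2122 [(0.73, np.int64(2779), array([255., 259.])), (0.33, np.int64(320), array([261., 127.]))]
th,d,off,roll,dy [-9.6000e-02  1.8965e+02  1.8060e+00 -2.3000e-02 -5.7920e+00] cost 956.0 min z -18.486427311364707
T [ 527.6 -301.1  380.7] bottom edges [[408.8, -360.1, -7.8], [648.1, -342.7, -13.3], [404.8, -306.5, -13.0], [644.1, -289.1, -18.5]]
```

It tips properly: the bottom edge stays put and the tilt is growing. I continue past the balance point, lowering slightly.

move_arm([
  [[-0.01,0.1,0],0,-0.6],
  [[-0.01,0.15,0],0,-0.6],
  [[-0.01,0.15,0],0,-0.6],
  [[-0.01,0.15,0],0,-0.6],
  [[-0.01,0.15,-0.02],0,-0.6],
  [[-0.01,0.15,-0.02],0,-0.6],
  [[-0.01,0.15,-0.03],0,-0.6],
  [[-0.01,0.15,-0.03],0,-0.6],
  [[-0.01,0.15,-0.03],0,-0.6],
  [[-0.01,0.15,-0.04],0,-0.6],
  [[-0.01,0.15,-0.05],0,-0.6],
  [[-0.01,0.15,-0.05],0,-0.6],
  [[0,0,0],0,-0.6],
  [[0,0,0],0,-0.6],
])

```text
t: 30.53
eef_pos: [524.1, -249.3, 372.6]
tcp_rot: [3.141, -0.0, -3.067]
ft_force: [-0.2, -0.2, -0.2]
opening: 0.201
grip_force: 0.2
```

```bash
python3 - <<'E'
from fit import *
print(env.state()["ft_force"],env.state()["moment"],env.state()["opening"],env.state()["eef_pos"])
c=fit([(-1,0.1),(160,192),(-15,15),(-.12,.12),(-6,6)])
E
```

```text
[-0.15587709 -0.16056214 -0.23532231] [ 0.19723667  0.01504623 -0.00208842] 0.20104081008067087 [ 524.10973735 -249.25873045  372.60552265]
scene blue 359 [(0.92, np.int64(2307), array([159., 211.]))]
side blue 2357 [(0.92, np.int64(3009), array([255., 255.]))]
th,d,off,roll,dy [-3.15000e-01  1.91974e+02 -1.23200e+00 -1.00000e-03 -5.91900e+00] cost 1193.5 min z -23.408165781427527
T [ 524.1 -249.3  372.6] bottom edges [[409.9, -351.1, -6.4], [649.2, -333.4, -6.7], [406.1, -299.9, -23.1], [645.4, -282.2, -23.4]]
```

```bash
python3 - <<'E'
import numpy as np
a=np.radians(4.2);u=np.array([-np.sin(a),np.cos(a)])
p=np.linspace(.42,np.pi/2,19);s=-29*np.cos(p)+205*np.sin(p);h=205*np.cos(p)+29*np.sin(p)
for ds,dh in zip(np.diff(s),np.diff(h)): print([float(round(x,2)) for x in (u[0]*ds/30,u[1]*ds/30,dh/30)])
E
```

```text
[-0.03, 0.42, -0.14]
[-0.03, 0.41, -0.16]
[-0.03, 0.4, -0.19]
[-0.03, 0.39, -0.21]
[-0.03, 0.37, -0.24]
[-0.03, 0.36, -0.26]
[-0.02, 0.34, -0.28]
[-0.02, 0.32, -0.3]
[-0.02, 0.3, -0.32]
[-0.02, 0.28, -0.34]
[-0.02, 0.26, -0.36]
[-0.02, 0.23, -0.37]
[-0.02, 0.21, -0.39]
[-0.01, 0.18, -0.4]
[-0.01, 0.16, -0.41]
[-0.01, 0.13, -0.42]
[-0.01, 0.1, -0.43]
[-0.01, 0.08, -0.43]
```

move_arm([
  [[0,0,0],0,-1],
  [[0,0,0],0,-1],
  [[0,0,0],0,-1],
  [[0,0,0],0,-1],
  [[0,0,0],0,-1],
])

```text
t: 31.15
eef_pos: [524.1, -249.5, 372.7]
tcp_rot: [3.142, 0.0, -3.068]
ft_force: [0.1, -0.3, 0.5]
opening: 0.138
grip_force: 30.0
```

move_arm([
  [[-0.01,0.2,-0.07],0,-1],
  [[-0.01,0.22,-0.07],0,-1],
  [[-0.03,0.41,-0.16],0,-1],
  [[-0.03,0.4,-0.19],0,-1],
  [[-0.03,0.39,-0.21],0,-1],
  [[0,0,0],0,-1],
])

```text
t: 31.65
eef_pos: [520.5, -198.3, 350.3]
tcp_rot: [3.14, -0.002, -3.066]
ft_force: [-0.3, -2.1, -2.0]
opening: 0.134
grip_force: 30.0
```

```bash
python3 - <<'E'
from fit import *
print(env.state()["ft_force"],env.state()["moment"],env.state()["opening"],env.state()["eef_pos"])
c=fit([(-1.4,0.1),(160,192),(-15,15),(-.12,.12),(-6,6)])
E
```

```text
[-0.26011388 -2.12142703 -1.99787999] [-0.25504946 -0.06842949 -0.01715062] 0.13433874997037562 [ 520.45294345 -198.31171094  350.31461408]
scene blue 856 [(0.85, np.int64(2578), array([169., 207.]))]
side blue 2385 [(0.93, np.int64(2939), array([255., 248.])), (0.45, np.int64(568), array([299., 155.]))]
th,d,off,roll,dy [ -0.511 191.887   0.603  -0.     -5.524] cost 1176.5 min z -34.6053494529267
T [ 520.5 -198.3  350.3] bottom edges [[411.0, -334.5, -8.2], [650.3, -316.4, -8.2], [407.4, -287.5, -34.6], [646.8, -269.4, -34.6]]
```

move_arm([
  [[-0.03,0.3,-0.16],0,-1],
  [[-0.03,0.37,-0.24],0,-1],
  [[-0.03,0.36,-0.26],0,-1],
  [[-0.02,0.34,-0.28],0,-1],
  [[-0.02,0.32,-0.3],0,-1],
  [[-0.02,0.3,-0.32],0,-1],
  [[0,0,0],0,-1],
])

```text
t: 32.43
eef_pos: [515.9, -139.2, 302.9]
tcp_rot: [3.14, -0.003, -3.066]
ft_force: [0.8, 0.6, -1.0]
opening: 0.138
grip_force: 30.0
```

```bash
python3 - <<'E'
from fit import *
print(env.state()["ft_force"],env.state()["moment"],env.state()["opening"],env.state()["eef_pos"])
c=fit([(-1.7,-.3),(160,192),(-15,15),(-.12,.12),(-6,6)])
E
```

```text
[ 0.765734    0.62469142 -1.03219862] [ 0.17494055 -0.10608927  0.01501352] 0.13817929669994983 [ 515.90644107 -139.15394329  302.85352259]
scene blue 1697 [(0.83, np.int64(2947), array([174., 203.]))]
side blue 2225 [(0.91, np.int64(2795), array([253., 243.]))]
th,d,off,roll,dy [ -1.048 178.906  -4.847  -0.     -0.491] cost 910.0 min z -3.5855300297182
T [ 515.9 -139.2  302.9] bottom edges [[405.7, -338.5, 43.2], [645.0, -320.6, 43.2], [403.6, -311.6, -3.5], [643.0, -293.7, -3.6]]
```

move_arm([
  [[-0.01,0.12,-0.18],0,-1],
  [[-0.02,0.24,-0.36],0,-1],
  [[-0.02,0.23,-0.37],0,-1],
  [[-0.02,0.21,-0.39],0,-1],
  [[-0.01,0.18,-0.4],0,-1],
  [[-0.01,0.15,-0.4],0,-1],
  [[-0.01,0.12,-0.4],0,-1],
  [[-0.01,0.06,-0.25],0,-1],
  [[0,0.03,-0.2],0,-1],
  [[0,0,0],0,-1],
])

```text
t: 33.47
eef_pos: [513.1, -101.2, 215.6]
tcp_rot: [3.141, -0.0, -3.068]
ft_force: [0.4, -2.9, -2.9]
opening: 0.136
grip_force: 30.0
```

```bash
python3 - <<'E'
from fit import *
print(env.state()["ft_force"],env.state()["moment"],env.state()["opening"],env.state()["eef_pos"])
c=fit([(-1.8,-.9),(160,192),(-15,15),(-.12,.12),(-6,6)])
E
```

```text
[ 0.40244548 -2.94057777 -2.87183742] [-0.55951618 -0.14715473  0.00863969] 0.13616345754126158 [ 513.09080334 -101.164525    215.63146974]
scene blue 1734 [(0.71, np.int64(2814), array([183., 204.]))]
side blue 2144 [(0.64, np.int64(2625), array([251., 245.]))]
th,d,off,roll,dy [-1.58200e+00  1.86965e+02 -2.75100e+00 -1.60000e-02  3.91400e+00] cost 765.0 min z 0.2523275669933973
T [ 513.1 -101.2  215.6] bottom edges [[402.1, -308.8, 55.9], [641.7, -294.9, 55.9], [402.1, -309.4, 1.9], [641.7, -295.5, 1.9]]
```

move_arm([
  [[0,0,-0.1],0,-1],
  [[0,0,-0.1],0,-1],
  [[0,0,-0.08],0,-1],
  [[0,0,0],0,-1],
  [[0,0,0],0,-1],
])

```text
t: 34.08
eef_pos: [512.9, -99.8, 208.9]
tcp_rot: [3.14, 0.001, -3.068]
ft_force: [-2.1, 12.4, 14.4]
opening: 0.136
grip_force: 30.0
```

move_arm([
  [[0,0,-0.08],0,-1],
  [[0,0,0],0,-1],
  [[0,0,0],0,-1],
])

```text
t: 34.33
eef_pos: [512.9, -99.6, 206.6]
tcp_rot: [3.14, 0.001, -3.068]
ft_force: [-1.7, 16.3, 15.8]
opening: 0.144
grip_force: 30.0
```

move_arm([
  [[0,0,0.05],0,-0.6],
  [[0,0,0],0,-0.5],
  [[0,0,0],0,-0.25],
  [[0,0,0],0,-0.25],
  [[0,0,0],0,-0.25],
])

```text
t: 34.75
eef_pos: [512.9, -101.0, 206.9]
tcp_rot: [3.141, -0.0, -3.068]
ft_force: [-0.2, -0.9, 0.1]
opening: 0.362
grip_force: 0.0
```

```bash
python3 - <<'E'
from fit import *
print(env.state()["ft_force"],env.state()["opening"],env.state()["eef_pos"])
c=fit([(-1.8,-1.2),(155,185),(-12,12),(-.06,.06),(-20,20)])
E
```

```text
[-0.24927843 -0.88357242  0.13926061] 0.36168043858007276 [ 512.91005726 -101.02357597  206.90926219]
scene blue 1711 [(0.78, np.int64(2702), array([182., 203.]))]
side blue 2147 [(0.82, np.int64(2716), array([252., 246.])), (0.26, np.int64(2231), array([252., 263.]))]
th,d,off,roll,dy [-1.57400e+00  1.76896e+02 -3.07300e+00 -1.60000e-02  3.64000e+00] cost 778.5 min z 1.1591881014535765
T [ 512.9 -101.   206.9] bottom edges [[401.6, -309.2, 55.6], [641.2, -295.3, 55.6], [401.6, -309.3, 1.6], [641.2, -295.4, 1.6]]
```

move_arm([
  [[0,0,0.2],0,-0.25],
  [[0,0,0.4],0,-0.25],
  [[0,0,0.6],0,-0.25],
  [[0,0,0.8],0,-0.25],
  [[0,0,0.8],0,-0.25],
  [[0,0,0.8],0,-0.25],
  [[0,0,0.8],0,-0.25],
  [[0,0.5,0.5],0,-0.25],
  [[0,0.5,0],0,-0.25],
  [[0,0,0],0,-0.25],
])

```text
t: 35.78
eef_pos: [512.6, -69.5, 355.5]
tcp_rot: [-3.141, 0.002, -3.067]
ft_force: [-0.1, -0.6, 0.0]
opening: 0.375
grip_force: 0.0
```

```bash
python3 - <<'E'
from h import *
for n in ("scene","side"):
    p=read_camera(n);hsv=cv2.cvtColor(p["image"],cv2.COLOR_RGB2HSV);b=cv2.inRange(hsv,(105,100,15),(128,255,255))
    k=np.zeros_like(b);uv=proj(p,[522,-230,40])[0].astype(int);cv2.circle(k,(int(uv[0]),int(uv[1])),60,255,-1)
    m=(b&k)
    ys,xs=np.nonzero(m);P=np.array([back(p,(x,y),59)[:2] for x,y in zip(xs,ys)],np.float32);print(n,cv2.minAreaRect(P))
print(env.state()["ft_force"],env.state()["eef_pos"],env.state()["t"])
print(env.job_done())
E
```

```text
scene ((529.238525390625, -229.72525024414062), (258.24334716796875, 151.79290771484375), 4.485922336578369)
side ((512.0106201171875, -158.33126831054688), (240.34707641601562, 359.4319152832031), 4.391485214233398)
[-0.4708363  -0.58876387  0.65730101] [512.817144   -70.78598747 354.3143555 ] 35.8833
the job is handed in; nothing more can be done
None
```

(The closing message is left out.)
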